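# Hook the crate of jars out from under the sink rack

### The arm

A 7-joint arm with a two-finger parallel gripper is mounted at the origin on the work surface. World frame = base frame: x ahead of the robot, y to its left, z up, the work surface at z = 0. Lengths are in m, angles in rad, forces in N, time in s.
With the tool pointing down it reaches from about 0.425 to 0.95 m from the base axis. Payload 4.7 kg.
Tool frame: the origin (TCP) lies at the very end of the fingers, on their centre line; the grasp point (between the pads) lies 19 mm behind it (arm.tcp_to_grasp is the distance from the TCP to the grasp point, in m); z points along the fingers, y is the direction in which the jaws open and shut (so a half turn about z gives the same grasp; the last joint's range is limited). The gripper opens to 87 mm and grips with 3 to 60 N. Pads are 19 mm wide; open, the fingers measure 117 mm over their backs; the gripper's body (75 mm by 190 mm) begins 51 mm behind the grasp point.
Start: joints at [-1.217, 0.469, -0.049, 1.532, 0.024, 1.141, -0.082], TCP at [0.252, 0.626, 0.223] pointing down, gripper open.
Joint ranges: [-2.59, 2.59], [-0.33, 1.99], [-1.39, 1.29], [0.1, 2.45], [-1.04, 4.18], [0.21, 1.99], [-2.66, 2.66]. Speed limits (rad/s): [2.57, 2.57, 3.14, 3.14, 3.14, 3.14, 3.14].

### API

Orientations are given as [roll, pitch, yaw] about the fixed x, y, z axes, in that order (R = Rz(yaw) Ry(pitch) Rx(roll)).
In Python, from rig import status, cams, arm gives the robot as it stands.
- The arm moves only by the tool move_arm, never from a script. Its argument "targets" is a list that holds one entry, the list of rows, each a list of 7 numbers: the opening, from 0 (shut) to 1 (fully open), then the shift along the world's x, y, z in mm, then the turn, a rotation vector about the world's x, y, z in rad. A call has 1 to 12 rows; each row is the pose to reach, as a shift and turn from the pose commanded when the call began; what a row does not reach only later rows make up. A row lasts 1/8 s, in which the tool goes at most 62.5 mm and 10.7 degrees, less where a joint would pass 70% of its speed; a pose out of reach is approached as far as the arm can. A call with a gripper value outside its range is refused whole. The fingers move at their own pace and stop on an object; "grip_force" is the grip in N (left out, the last holds). Time passes only in rows, so rows that repeat a pose let the fingers close. It gives the time, the measured TCP pose, the force and the opening at its end, in the units of the state.
- status.state(): the state, without advancing time (a new reading comes with each control period).
- cams.get_image(name): name is "side" or "top" or "wrist"; returns a dict with "image" (384x512x3 uint8, blue, green, red), "intrinsics" (3x3 intrinsics, pixels), "R" (3x3) and "t" (3): a world point X has camera coordinates R X + t; the wrist camera has in their place "T_tool_cam" (4x4, takes a point from camera to tool coordinates, whose origin is the TCP and whose axes are the flange's). Camera axes: x right, y down, z forward; pixel columns grow to the right and rows downward; lengths in m; the calibration is good to about 2 mm. A picture is of the moment at which its call begins: read the wrist's pose just before it. There is no depth.
- arm.close_job(): hands the job in, once; it reports no verdict.
The state is a dict: "time_s": time; "qpos": joint angles; "joint_vel": joint speeds; "effort": joint torques, N m; "tool_pos": TCP position; "tcp_rot": TCP orientation; "force": force on the tool from outside, world axes, zero at the start; "torque": the same for the moment, N m; "finger_gap": finger opening in m.
Only numpy, scipy, OpenCV 4.12 (cv2) and the standard library are available. Lean on these libraries where they do the work, as an engineer would, in place of code of your own. Each camera call takes 0.05 s, during which the arm holds its last target.

### The job

The green crate of glass jars is too deep under the wire rack to reach by hand: take the wooden-handled pull hook from its rubber mat, hook its prong over the crate's front lip and drag the crate straight out until it is squarely against the wooden stop rail (clamped at a place that you must find by feel). Keep pulling it snug on the rail for a second with roughly 10 N (at no time more than 18 N, there is glass inside), then unhook and lay the pull hook gently back on its mat, standing on the flat underside of its handle as it was. Touch the crate only with the hook, leave it against the rail, and do not disturb the rack or the other things on the shelf.

Things in the scene. Friction and masses are not known exactly. Their poses are not given: they have to be found in the camera images.
- hook: pull hook, 0.17 kg: beech handle 120 long (x), 30 wide, 36 high; from its front (+x) end an 8 mm steel rod rises to 34 above the handle's middle axis, runs level to x = 165 and ends in a prong straight down, ending 2 above the underside's level. Origin: centre of the handle's flat underside; x to the prong, z up. Lies on the mat, rod up, prong away from the robot
- grip (a point): middle of the hook's handle, 18 above its underside, the place to grip it across its 30 mm width; axes as hook
- prong (a point): lower end of the hook's prong (8 diameter), 165 ahead of the grip point and 16 below it; axes as hook
- crate: open green crate, 200 deep (x), 190 wide, 115 high, 0.64 to 1 kg, loose (2 to 7 N to drag). Walls 5 thick; top rim 10 high, 10 thick, flush with the wall inside. Origin: middle of the front wall's outer face, at the bottom; x into the crate (depth). Behind the front wall: 65 empty over its width (pots, jars beyond, fixed in it)
- lip (a point): middle of the crate's front lip: on the front wall's outer face, at the rim's top edge (115 high); axes as crate. When seated this point lies over the rail's face. The rim reaches 5 before and 5 behind this point
- rail: adjustable stop: a fixed flat aluminium base, 200 wide (y), and on it a wooden stop rail, 200 long (y), 60 high, clamped rigidly anywhere along 45 of slot. This pose is the base's only: the rail's crate-side (+x) face lies somewhere at x = 0 to 45 (not measured). Origin on the shelf, x to the crate, which starts 100 to 130 away, up to 0.1 rad askew; its rim passes over the rail
- rack: fixed steel wire rack over the crate, square to the rail: 240 deep (x), 340 wide (y) between its legs, wires at 215 high (underside 211). Origin: on the shelf below the middle of its front edge, at x = 90 of rail.
- mat: black rubber mat, 160 (x) x 120 (y) x 5 thick, fixed on the shelf; origin: centre of its underside. The hook's handle starts on it and goes back on it.
- dustpan: small steel dustpan, 180 wide, 180 long with its handle to -x, 35 high; origin under its middle, on the shelf. Leave it alone.
- spray: closed blue plastic spray bottle, 72 diameter, 200 high; origin: centre of its underside. Leave it alone.
- brush: wooden scrub brush lying on its bristles, 200 x 45 x 43; origin: centre of its underside. Leave it alone.
- soap_dish: white ceramic soap dish 130 x 90 x 25 with a green soap; origin: centre of its underside. Leave it alone.
- tin: closed aluminium tin, 70 diameter, 110 high; origin: centre of its underside. Leave it alone.
There are look-alikes about, which are no part of the job. Leave any red look-alike of the hook alone.

How it is judged:
By the outcome, as a careful person would: the job done as asked, in the order asked, and still so for the second after the job is handed in, with the robot touching nothing.
It also fails if it takes over 72 s, if anything falls off the work surface, if the arm or the gripper's body presses on something with over 40 N, if the wrist force passes 120 N, or if a joint passes its speed limit or range.

## Working session

There is one attempt and no reset: what is moved stays moved. The work goes in short steps, Python scripts to look and compute and a tool call to move; the robot and the scene stay as the last step left them, time stands still between calls to the robot, and variables do not carry over. Pictures are saved under pics/ and viewed, and the job is handed in when it is done.

Besides the shell and the picture viewer there is one more tool, called after "Call:" as name(argument=value, ...), one argument or row to a line, values as JSON. move_arm: Moves the arm, as the interface text tells. Its arguments: {"type":"object","properties":{"targets":{"type":"array"},"grip_force":{"type":"number"}},"required":["targets"]}

```bash
ls; mkdir -p pics; cat > h.py <<'E'
import numpy as np, cv2
from rig import status, cams, arm
from scipy.spatial.transform import Rotation as Ro
def grab(n,f=None):
    s=status.state(); d=cams.get_image(n)
    if f: cv2.imwrite('pics/'+f,d['image'])
    K=np.array(d['intrinsics'])
    if n=='wrist':
        T=np.array(d['T_tool_cam']); Rt=Ro.from_euler('xyz',s['tcp_rot']).as_matrix()
        Rc=Rt@T[:3,:3]; c=Rt@T[:3,3]+np.array(s['tool_pos'])
        R=Rc.T; t=-R@c
    else: R=np.array(d['R']); t=np.array(d['t'])
    return d['image'],K,R,t
def onplane(p,z,K,R,t):
    c=-R.T@t; r=R.T@np.linalg.inv(K)@np.array([p[0],p[1],1.]); return c+r*(z-c[2])/r[2]
def proj(X,K,R,t):
    x=K@(R@np.array(X)+t); return x[:2]/x[2]
E
python3 - <<'E'
from h import *
print(status.state())
for n in ['side','top','wrist']:
    im,K,R,t=grab(n,n+'0.png'); print(n,K.tolist(),(-R.T@t).round(3),R.round(3).tolist())
    np.savez(n+'0.npz',K=K,R=R,t=t)
E
```

```text
pics
{'time_s': 0.0, 'qpos': array([-1.21691267,  0.46947347, -0.04862835,  1.5336989 ,  0.02411821,
        1.14101766, -0.08230969]), 'joint_vel': array([ 3.64576466e-05, -7.97925069e-05, -1.44558414e-03, -1.62375905e-03,
       -2.89098710e-04, -5.98021957e-04,  4.08264043e-04]), 'effort': array([-3.73434304e-04, -5.07975411e+01, -8.10777512e-02, -2.36164391e+01,
       -6.15300634e-02,  3.75429844e-02,  1.57286331e-04]), 'tool_pos': array([0.25186414, 0.62559097, 0.22147586]), 'tcp_rot': array([-3.13958328e+00,  7.63191420e-05,  2.75886853e+00]), 'force': array([ 0.10103638,  0.66700655, -0.94095028]), 'torque': array([ 0.00487365,  0.00490786, -0.0070721 ]), 'finger_gap': 0.08693702526872941}
side [[487.11702256314777, 0.0, 254.76535981360632], [0.0, 487.11702256314777, 194.7792930083458], [0.0, 0.0, 1.0]] [ 0.134 -1.035  0.935] [[0.938, -0.347, 0.002], [-0.213, -0.578, -0.788], [0.275, 0.738, -0.616]]
top [[440.3075447982331, 0.0, 257.5956872509407], [0.0, 440.3075447982331, 192.61970570620315], [0.0, 0.0, 1.0]] [ 0.333 -0.017  1.297] [[0.013, -1.0, -0.026], [-0.989, -0.009, -0.15], [0.15, 0.028, -0.988]]
wrist [[290.63068015710473, 0.0, 256.5472200850949], [0.0, 290.63068015710473, 193.3869427824888], [0.0, 0.0, 1.0]] [0.179 0.656 0.384] [[0.374, 0.927, -0.002], [0.89, -0.358, 0.283], [0.262, -0.108, -0.959]]
```

View pics/top0.png

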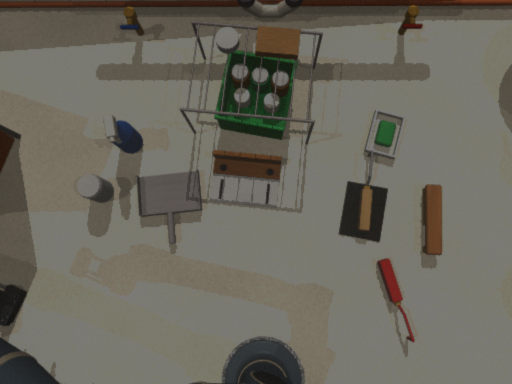

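View pics/side0.png

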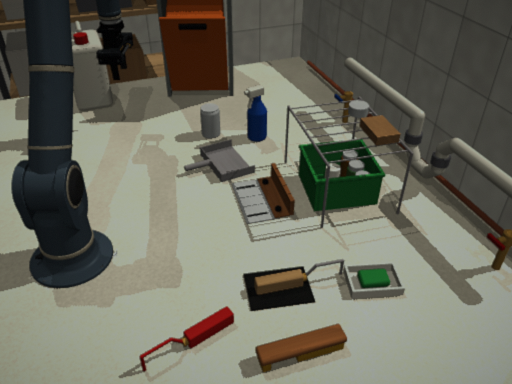

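View pics/wrist0.png

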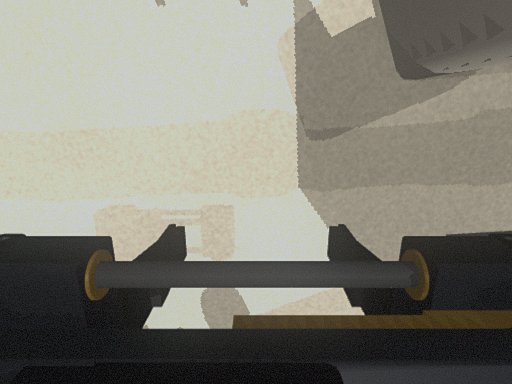

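Candidates for the hook: the wooden handle with grey rod on the black mat (top 366,208; side 280,283), the red look-alike (top 395,283) and the brown brush (top 433,220). The one on the mat fits the description, so I'll check it close up.

```bash
python3 - <<'E'
import cv2,numpy as np
im=cv2.imread('pics/top0.png')
a=cv2.resize(im[125:250,325:455],None,fx=4.5,fy=4.5,interpolation=cv2.INTER_CUBIC)
a=cv2.convertScaleAbs(a,alpha=1.6)
cv2.imwrite('pics/c_hook.png',a)
b=cv2.resize(im[15:215,170:340],None,fx=3,fy=3,interpolation=cv2.INTER_CUBIC)
cv2.imwrite('pics/c_crate.png',cv2.convertScaleAbs(b,alpha=1.6))
im=cv2.imread('pics/side0.png')
b=cv2.resize(im[90:240,220:420],None,fx=4,fy=4,interpolation=cv2.INTER_CUBIC)
cv2.imwrite('pics/c_crate_s.png',cv2.convertScaleAbs(b,alpha=1.6))
b=cv2.resize(im[240:320,230:420],None,fx=4,fy=4,interpolation=cv2.INTER_CUBIC)
cv2.imwrite('pics/c_hook_s.png',cv2.convertScaleAbs(b,alpha=1.6))
E
```

```text
(no output)
```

View pics/c_hook.png

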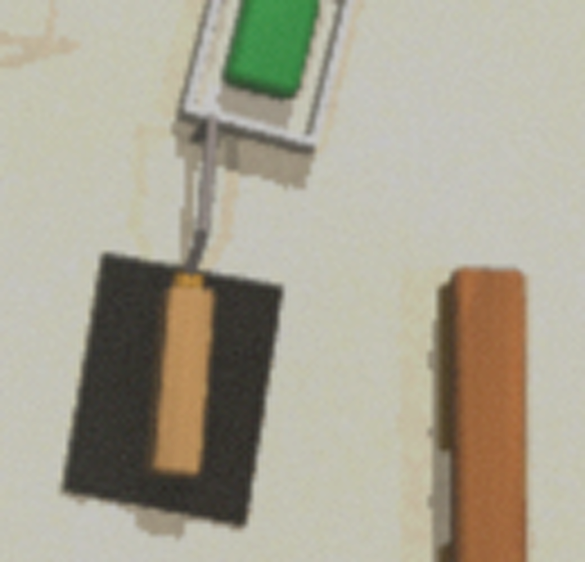

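View pics/c_crate.png

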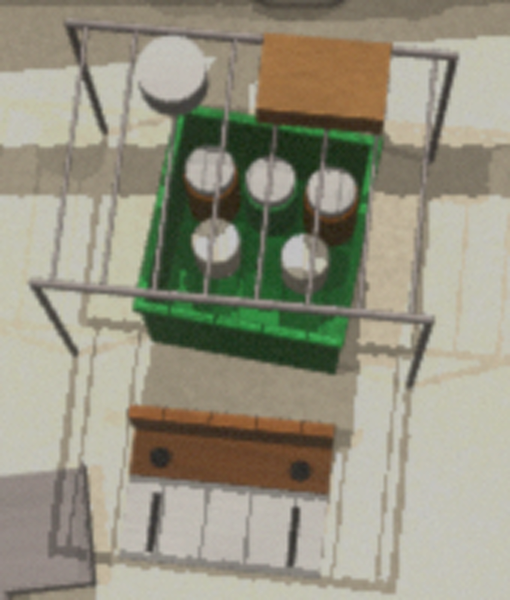

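View pics/c_crate_s.png

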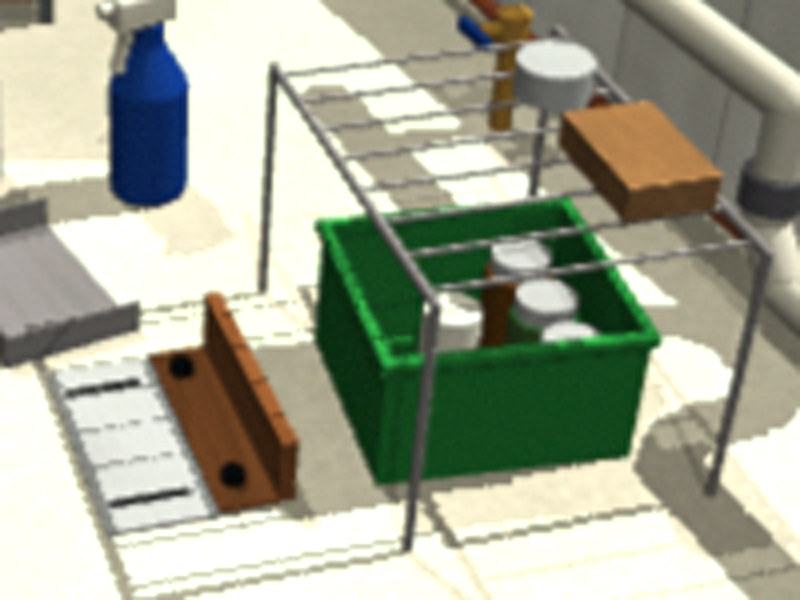

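View pics/c_hook_s.png

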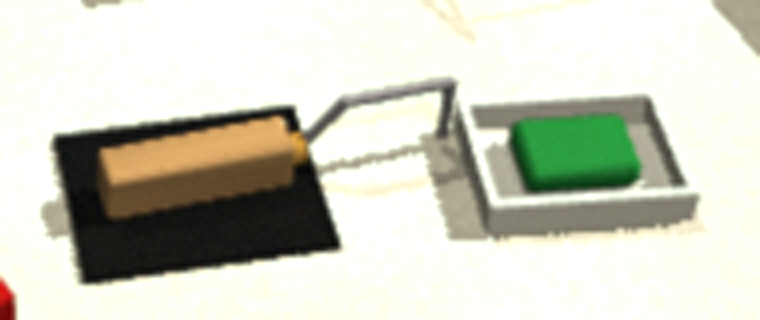

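The crop shows a beech handle on the mat with a steel rod and prong running to just short of the soap dish, so that is the hook. Now I'll measure it.

```bash
cat >> h.py <<'E'
def load(n):
    d=np.load(n+'0.npz'); return d['K'],d['R'],d['t']
def tri(p1,c1,p2,c2):
    P=[K@np.c_[R,t] for K,R,t in (c1,c2)]
    X=cv2.triangulatePoints(P[0],P[1],np.array(p1,float),np.array(p2,float))[:,0]; return X[:3]/X[3]
E
python3 - <<'E'
from h import *
T=load('top');S=load('side')
def uc(p,s,o): return ((np.array(p)+.5)/s-.5)+np.array(o)
h=lambda p:uc(p,4.5,(325,125)); hs=lambda p:uc(p,4,(230,240)); c=lambda p:uc(p,3,(170,15)); cs=lambda p:uc(p,4,(220,90))
def show(n,L): 
    L=np.array(L);print(n,(L*1000).round(0).tolist(),'mean',(L.mean(0)*1000).round(1)); 
    for i in range(len(L)): print('   len %.0f yaw %.3f'%(1000*np.linalg.norm((L[(i+1)%len(L)]-L[i])[:2]),np.arctan2(*(L[(i+1)%len(L)]-L[i])[[1,0]])))
show('mat top',[onplane(h(p),.005,*T) for p in [(103,254),(283,288),(245,526),(63,491)]])
show('mat side',[onplane(hs(p),.005,*S) for p in [(295,107),(340,248),(86,283),(55,134)]])
show('handle top',[onplane(h(p),.041,*T) for p in [(167,287),(214,290),(199,474),(153,468)]])
show('handle side',[onplane(hs(p),.041,*S) for p in [(100,149),(285,116),(294,146),(111,182)]])
show('rim top',[onplane(c(p),.115,*T) for p in [(180,107),(380,137),(346,342),(134,306)]])
show('rim side',[onplane(cs(p),.115,*S) for p in [(319,222),(570,200),(660,340),(390,360)]])
show('rail top',[onplane(c(p),.06,*T) for p in [(130,408),(335,426),(333,443),(130,422)]])
show('base',[onplane(c(p),.004,*T) for p in [(130,478),(330,497),(320,572),(120,557)]])
show('base side far',[onplane(cs(p),.004,*S) for p in [(55,370),(113,532)]])
print('prong top tri',tri(h((211,115)),T,hs((453,85)),S), onplane(h((211,115)),.057,*T),onplane(hs((453,83)),.061,*S))
print('prong low',onplane(hs((442,137)),.007,*S))
show('rackfront',[onplane(c(p),.217,*T) for p in [(36,285),(431,319),(455,55),(69,23)]])
show('rackfront side',[onplane(cs(p),.217,*S) for p in [(275,68),(432,300),(767,255),(556,32)]])
show('rackfeet side',[onplane(cs(p),.0,*S) for p in [(264,292),(410,549),(714,495)]])
E
```

```text
mat top [[566.0, -247.0, 5.0], [544.0, -364.0, 5.0], [389.0, -335.0, 5.0], [410.0, -218.0, 5.0]] mean [ 477.1 -291.     5. ]
   len 119 yaw -1.754
   len 158 yaw 2.957
   len 118 yaw 1.391
   len 159 yaw -0.180
mat side [[563.0, -249.0, 5.0], [539.0, -365.0, 5.0], [386.0, -336.0, 5.0], [408.0, -217.0, 5.0]] mean [ 473.9 -291.8    5. ]
   len 118 yaw -1.772
   len 156 yaw 2.958
   len 121 yaw 1.387
   len 158 yaw -0.202
handle top [[538.0, -281.0, 41.0], [537.0, -310.0, 41.0], [419.0, -298.0, 41.0], [423.0, -269.0, 41.0]] mean [ 479.2 -289.7   41. ]
   len 30 yaw -1.627
   len 118 yaw 3.036
   len 29 yaw 1.451
   len 116 yaw -0.098
handle side [[419.0, -270.0, 41.0], [537.0, -284.0, 41.0], [532.0, -309.0, 41.0], [416.0, -297.0, 41.0]] mean [ 476.  -290.2   41. ]
   len 119 yaw -0.119
   len 25 yaw -1.780
   len 116 yaw 3.041
   len 27 yaw 1.461
rim top [[923.0, 102.0, 115.0], [893.0, -89.0, 115.0], [692.0, -57.0, 115.0], [726.0, 140.0, 115.0]] mean [808.4  23.8 115. ]
   len 193 yaw -1.728
   len 203 yaw 2.987
   len 200 yaw 1.402
   len 201 yaw -0.193
rim side [[719.0, 136.0, 115.0],
[... 789 characters left out ...]
7     ] [ 0.63758129 -0.311784    0.061     ]
prong low [ 0.63903468 -0.3071935   0.007     ]
rackfront [[710.0, 211.0, 217.0], [682.0, -126.0, 217.0], [920.0, -148.0, 217.0], [951.0, 191.0, 217.0]] mean [815.7  32.2 217. ]
   len 338 yaw -1.655
   len 240 yaw -0.093
   len 340 yaw 1.481
   len 242 yaw 3.059
rackfront side [[707.0, 206.0, 217.0], [676.0, -121.0, 217.0], [912.0, -151.0, 217.0], [944.0, 185.0, 217.0]] mean [809.7  29.7 217. ]
   len 329 yaw -1.665
   len 238 yaw -0.126
   len 337 yaw 1.477
   len 237 yaw 3.051
rackfeet side [[711.0, 215.0, 0.0], [681.0, -122.0, 0.0], [920.0, -146.0, 0.0]] mean [770.7 -17.8   0. ]
   len 339 yaw -1.661
   len 240 yaw -0.100
   len 417 yaw 2.094
```

Call:
move_arm(
  targets=[
    [[1,30,-30,50,0,0,0],[1,60,-70,100,0,0,0.05],[1,90,-115,110,0,0,0.1],[1,125,-160,110,0,0,0.15],[1,160,-205,110,0,0,0.2],[1,190,-255,110,0,0,0.24],[1,215,-310,110,0,0,0.28],[1,240,-365,110,0,0,0.28],[1,260,-420,110,0,0,0.28],[1,275,-475,110,0,0,0.28],[1,285,-530,110,0,0,0.28],[1,290,-580,110,0,0,0.28]],
  ],
)

```text
time_s: 1.65
tool_pos: [0.5421, 0.0438, 0.3324]
tcp_rot: [-3.141, -0.0, 3.038]
force: [1.0, 0.4, -0.1]
finger_gap: 0.0871
```

Call:
move_arm(
  targets=[
    [[1,-5,-60,0,0,0,0],[1,-12,-120,0,0,0,0],[1,-25,-180,0,0,0,0],[1,-40,-235,-20,0,0,0],[1,-52,-285,-50,0,0,0],[1,-64,-334,-90,0,0,0],[1,-64,-334,-150,0,0,0],[1,-64,-334,-200,0,0,0],[1,-64,-334,-200,0,0,0]],
  ],
)

```text
time_s: 2.78
tool_pos: [0.4753, -0.2862, 0.1292]
tcp_rot: [3.139, -0.009, 3.039]
force: [-0.5, 0.3, 0.7]
finger_gap: 0.0871
```

```bash
python3 - <<'E'
from h import *
s=status.state(); print(s['tool_pos'],s['tcp_rot'],s['qpos'].round(2))
im,K,R,t=grab('wrist','w1.png')
np.savez('w10.npz',K=K,R=R,t=t)
print(proj([.478,-.29,.041],K,R,t),proj([.642,-.308,.05],K,R,t))
E
```

```text
[ 0.47532275 -0.28623341  0.12916742] [ 3.13880115 -0.00861087  3.03854123] [ 0.14  0.4   0.42  1.93 -0.21  0.86  2.14]
[251.27991035 202.72924369] [251.08211449 357.60881127]
```

View pics/w1.png

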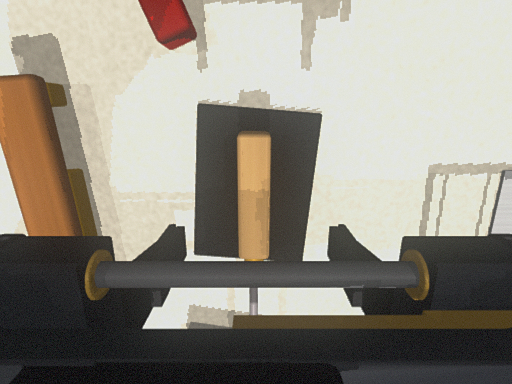

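```bash
python3 - <<'E'
from h import *
im=cv2.imread('pics/w1.png');C=load('w1')
hsv=cv2.cvtColor(im,cv2.COLOR_BGR2HSV)
m=cv2.inRange(hsv,(5,60,110),(25,255,255)); m[:, :200]=0;m[:,320:]=0;m[265:]=0
n,l,st,ce=cv2.connectedComponentsWithStats(m);i=1+st[1:,4].argmax();print(st[i],ce[i])
pts=[]
for r in range(145,250,5):
    c=np.where(l[r]==i)[0]; 
    a=onplane((c.min(),r),.041,*C);b=onplane((c.max()+1,r),.041,*C); pts.append(np.r_[(a+b)[:2]/2,np.linalg.norm(a-b)])
pts=np.array(pts);print((pts[::4]*1000).round(1)); p=np.polyfit(pts[:,0],pts[:,1],1);print('yaw',np.arctan(p[0]),'y at .478',np.polyval(p,.478))
print(onplane((254,131),.041,*C),onplane((255,261),.041,*C))
E
```

```text
[ 237  133   34  128 4055] [253.47250308 195.1459926 ]
[[ 426.6 -282.    29.1]
 [ 443.9 -283.9   29.7]
 [ 461.8 -285.8   28.5]
 [ 480.4 -287.8   29.1]
 [ 499.8 -289.8   29.7]
 [ 520.  -292.    28.4]]
yaw -0.1088734711487108 y at .478 -0.2875582937110006
[ 0.41491585 -0.28078976  0.041     ] [ 0.53686741 -0.29283491  0.041     ]
```

Call:
move_arm(
  targets=[
    [[1,1,-2,-50,0,0,0],[1,1,-2,-85,0,0,0],[1,1,-2,-105,0,0,0],[1,1,-2,-105,0,0,0],[1,1,-2,-105,0,0,0]],
  ],
)

```text
time_s: 3.45
tool_pos: [0.4809, -0.2907, 0.0299]
tcp_rot: [-3.14, 0.004, 3.039]
force: [0.8, -0.8, 0.7]
finger_gap: 0.087
```

Call:
move_arm(
  targets=[
    [[1,-3,2,-10,0,0,0],[1,-3,2,-17,0,0,0],[1,-3,2,-19,0,0,0],[1,-3,2,-19,0,0,0]],
  ],
)

```text
time_s: 3.95
tool_pos: [0.476, -0.2878, 0.0083]
tcp_rot: [3.141, -0.0, 3.039]
force: [0.9, 0.3, 0.0]
finger_gap: 0.0868
```

Call:
move_arm(
  targets=[
    [[0.5,1,0,1,0,0,0],[0.3,1,0,1,0,0,0],[0.2,1,0,1,0,0,0],[0.2,1,0,1,0,0,0],[0.2,1,0,1,0,0,0],[0.2,1,0,1,0,0,0],[0.2,1,0,1,0,0,0]],
  ],
  grip_force=40,
)

```text
time_s: 4.82
tool_pos: [0.4771, -0.2879, 0.0096]
tcp_rot: [-3.142, 0.0, 3.039]
force: [0.2, -0.3, -0.1]
finger_gap: 0.0295
```

Call:
move_arm(
  targets=[
    [[0.2,0,0,10,0,0,0],[0.2,0,0,30,0,0,0],[0.2,0,0,60,0,0,0],[0.2,0,0,100,0,0,0],[0.2,0,0,130,0,0,0],[0.2,0,0,140,0,0,0],[0.2,0,0,140,0,0,0],[0.2,0,0,140,0,0,0],[0.2,0,0,140,0,0,0]],
  ],
)

```text
time_s: 5.95
tool_pos: [0.4764, -0.2874, 0.1483]
tcp_rot: [3.141, -0.002, 3.039]
force: [-0.2, -0.3, -1.2]
finger_gap: 0.0299
```

```bash
python3 - <<'E'
from h import *
s=status.state(); print(s['tool_pos'],s['tcp_rot'],s['force'],s['finger_gap'])
for n in ['side','top','wrist']:
    im,K,R,t=grab(n,n+'2.png')
    print(n,proj([s['tool_pos'][0],s['tool_pos'][1],s['tool_pos'][2]+.019],K,R,t))
a=cv2.imread('pics/side2.png')[180:330,200:400];b=cv2.imread('pics/top2.png')[110:260,300:500]
cv2.imwrite('pics/cmb2.png',np.hstack([cv2.resize(x,(400,300)) if 0 else cv2.resize(x,None,fx=2,fy=2) for x in (a,b)]))
E
```

```text
[ 0.47641028 -0.28744374  0.14831288] [ 3.14090034e+00 -2.45818905e-03  3.03876125e+00] [-0.22691543 -0.34447913 -1.21521171] 0.029852311876446776
side [280.70270708 238.09180563]
top [375.11473225 204.35479476]
wrist [254.97443902 256.57351723]
```

View pics/cmb2.png

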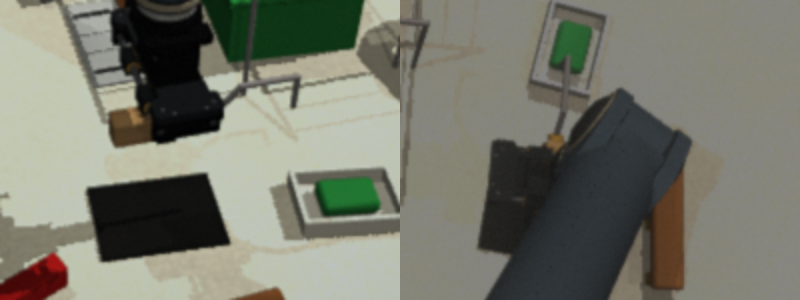

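View pics/wrist2.png

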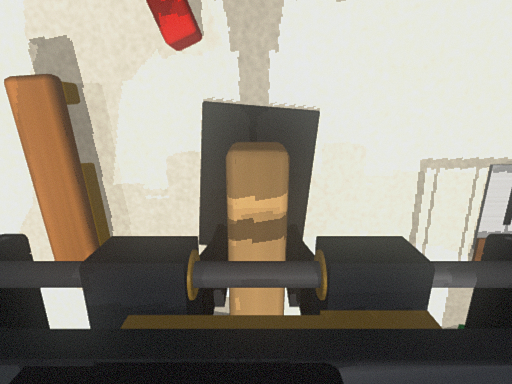

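```bash
python3 - <<'E'
from h import *
S=load('side');T=load('top')
for z in (.1457,.1957): print(proj([.6405,-.3047,z],*S),proj([.6405,-.3047,z],*T))
im=cv2.imread('pics/side2.png')[200:260,290:370];cv2.imwrite('pics/cc.png',cv2.resize(cv2.convertScaleAbs(im,alpha=1.5),None,fx=8,fy=8,interpolation=cv2.INTER_CUBIC))
E
```

```text
[346.55404122 233.09250384] [378.04765643 144.42512739]
[349.09164725 217.21063263] [382.82667705 139.38279511]
```

View pics/cc.png

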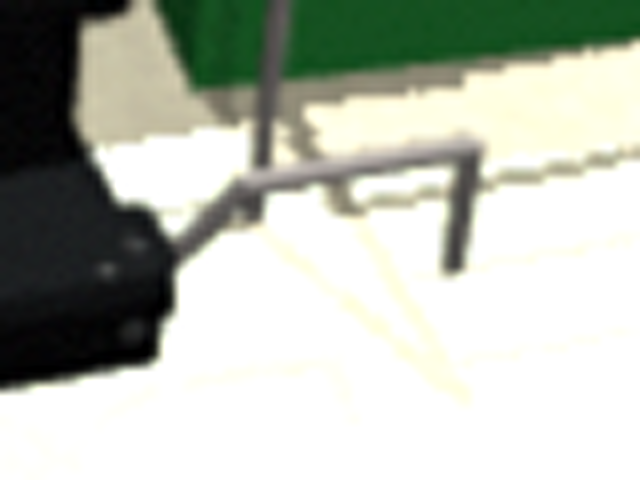

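Call:
move_arm(
  targets=[
    [[0.2,-3,40,0,0,0,0],[0.2,-6,85,0,0,0,0],[0.2,-8,130,-2,0,0,0],[0.2,-8,175,-4,0,0,0],[0.2,-8,220,-8,0,0,0.01],[0.2,-8,265,-8,0,0,0.017],[0.2,-6,305,-8,0,0,0.017],[0.2,-4,335,-8,0,0,0.017],[0.2,-3,348,-8,0,0,0.017],[0.2,-3,348,-8,0,0,0.017],[0.2,-3,348,-8,0,0,0.017]],
  ],
)

```text
time_s: 7.48
tool_pos: [0.474, 0.0585, 0.1415]
tcp_rot: [-3.141, -0.0, 3.053]
force: [-0.3, -1.0, -1.9]
finger_gap: 0.03
```

```bash
python3 - <<'E'
from h import *
s=status.state(); print(s['tool_pos'],s['tcp_rot'],s['force'],s['finger_gap'])
for n in ['side','top']:
    im,K,R,t=grab(n,n+'3.png')
a=cv2.imread('pics/side3.png')[90:240,220:420];b=cv2.imread('pics/top3.png')[15:215,170:340]
cv2.imwrite('pics/c3s.png',cv2.convertScaleAbs(cv2.resize(a,None,fx=4,fy=4,interpolation=2),alpha=1.5));cv2.imwrite('pics/c3t.png',cv2.convertScaleAbs(cv2.resize(b,None,fx=3,fy=3,interpolation=2),alpha=1.6))
E
```

```text
[0.47404028 0.05852568 0.14153093] [-3.14092887e+00 -1.67268855e-04  3.05342211e+00] [-0.25012538 -0.96737355 -1.86546574] 0.029972130845208594
```

View pics/c3s.png

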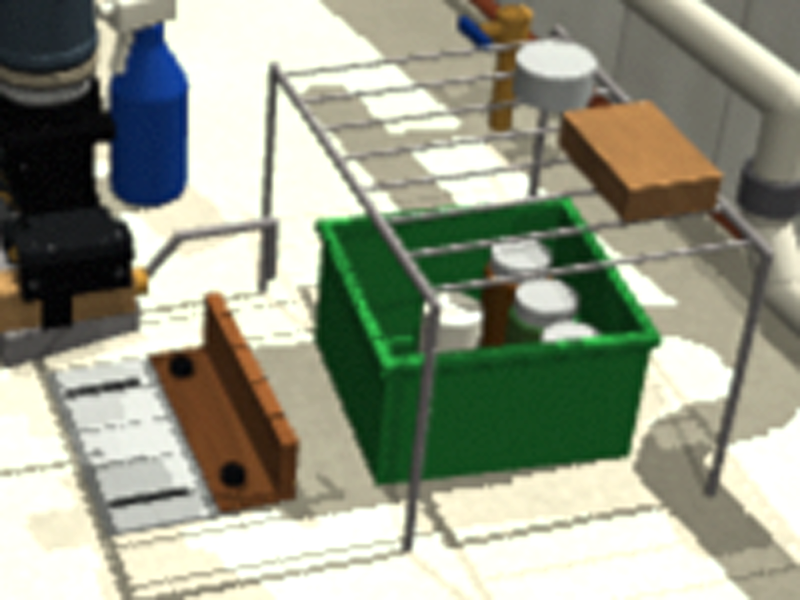

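View pics/c3t.png

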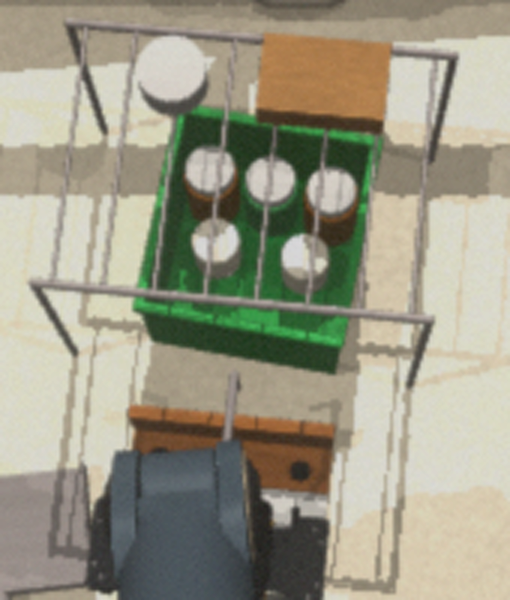

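Call:
move_arm(
  targets=[
    [[0.2,15,-1,0,0,0,0],[0.2,40,-3,0,0,0,0],[0.2,65,-5,0,0,0,0],[0.2,85,-6,0,0,0,0],[0.2,100,-7,0,0,0,0],[0.2,100,-7,0,0,0,0],[0.2,100,-7,0,0,0,0],[0.2,100,-7,0,0,0,0]],
  ],
)

```text
time_s: 8.57
tool_pos: [0.5734, 0.0533, 0.1416]
tcp_rot: [3.141, -0.001, 3.056]
force: [-0.7, 0.2, -1.2]
finger_gap: 0.0298
```

```bash
python3 - <<'E'
from h import *
s=status.state(); print(s['tool_pos'],s['tcp_rot'],s['force'],s['finger_gap'])
for n in ['side','top']:
    im,K,R,t=grab(n,n+'4.png')
a=cv2.imread('pics/side4.png')[120:220,270:400];b=cv2.imread('pics/top4.png')[15:215,170:340]
cv2.imwrite('pics/c4s.png',cv2.convertScaleAbs(cv2.resize(a,None,fx=6,fy=6,interpolation=2),alpha=1.5));cv2.imwrite('pics/c4t.png',cv2.convertScaleAbs(cv2.resize(b,None,fx=3,fy=3,interpolation=2),alpha=1.6))
E
```

```text
[0.57337612 0.05325343 0.14158366] [ 3.14136953e+00 -6.15543178e-04  3.05600023e+00] [-0.72484395  0.16082845 -1.23932418] 0.029794060362669333
```

View pics/c4s.png

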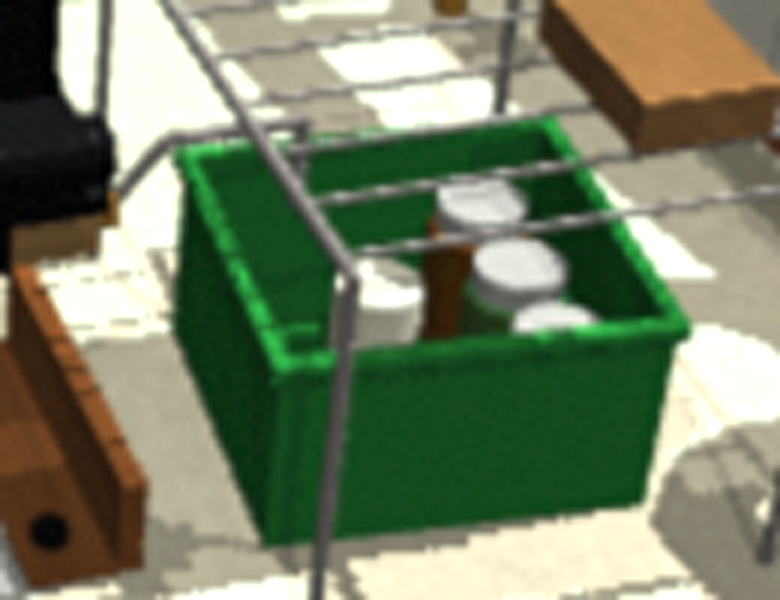

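View pics/c4t.png

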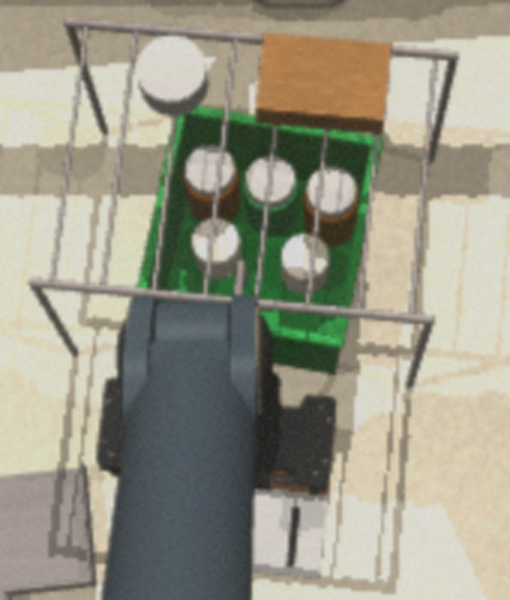

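Call:
move_arm(
  targets=[
    [[0.2,0,0,-8,0,0,0],[0.2,0,0,-20,0,0,0],[0.2,0,0,-32,0,0,0],[0.2,0,0,-44,0,0,0],[0.2,0,0,-52,0,0,0],[0.2,0,0,-54,0,0,0],[0.2,0,0,-54,0,0,0],[0.2,0,0,-54,0,0,0]],
  ],
)

```text
time_s: 9.68
tool_pos: [0.5744, 0.0532, 0.088]
tcp_rot: [3.141, 0.001, 3.056]
force: [-0.4, 0.6, -2.5]
finger_gap: 0.0299
```

```bash
python3 - <<'E'
from h import *
s=status.state(); print(s['tool_pos'],s['tcp_rot'],s['force'],s['finger_gap'])
for n in ['side','top']:
    im,K,R,t=grab(n,n+'5.png')
a=cv2.imread('pics/side5.png')[120:220,270:400]
cv2.imwrite('pics/c5s.png',cv2.convertScaleAbs(cv2.resize(a,None,fx=6,fy=6,interpolation=2),alpha=1.5))
E
```

```text
[0.57444973 0.05318416 0.08799888] [3.14127431e+00 8.37026187e-04 3.05577301e+00] [-0.43053097  0.59343138 -2.50717955] 0.029880926192858977
```

View pics/c5s.png

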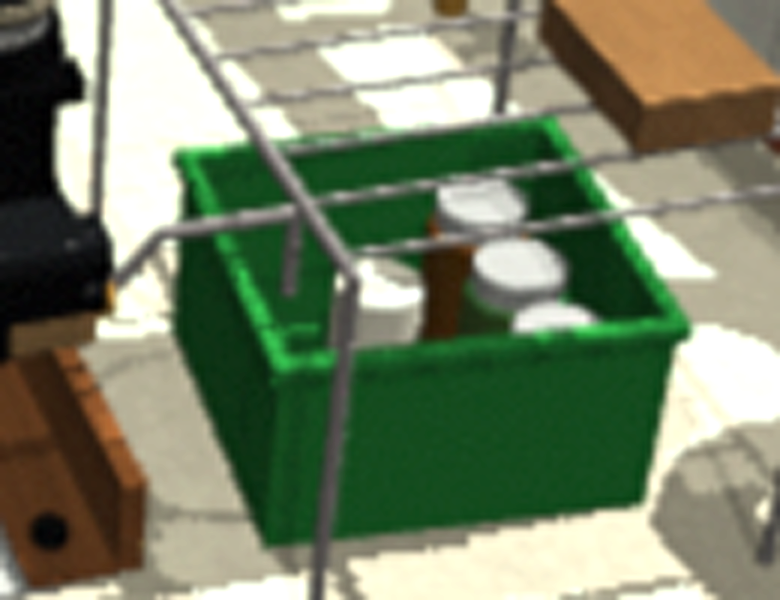

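Call:
move_arm(
  targets=[
    [[0.2,-3,0,0,0,0,0],[0.2,-7,0.5,0,0,0,0],[0.2,-10,1,0,0,0,0],[0.2,-12,1,0,0,0,0],[0.2,-14,1,0,0,0,0],[0.2,-16,1.5,0,0,0,0],[0.2,-18,1.5,0,0,0,0],[0.2,-20,2,0,0,0,0]],
  ],
)

```text
time_s: 10.78
tool_pos: [0.554, 0.0552, 0.0876]
tcp_rot: [3.142, -0.0, 3.056]
force: [-0.1, -0.2, -2.1]
finger_gap: 0.0298
```

Call:
move_arm(
  targets=[
    [[0.2,-2,0,0,0,0,0],[0.2,-4,0.5,0,0,0,0],[0.2,-6,0.5,0,0,0,0],[0.2,-8,0.5,0,0,0,0]],
  ],
)

```text
time_s: 11.28
tool_pos: [0.547, 0.0556, 0.0879]
tcp_rot: [3.141, 0.002, 3.056]
force: [4.6, 0.7, -2.7]
finger_gap: 0.0296
```

```bash
python3 - <<'E'
from h import *
s=status.state(); print(s['tool_pos'],s['tcp_rot'],s['force'],s['finger_gap'])
for n in ['side']:
    im,K,R,t=grab(n,n+'6.png')
a=cv2.imread('pics/side6.png')[120:220,270:400]
cv2.imwrite('pics/c6s.png',cv2.convertScaleAbs(cv2.resize(a,None,fx=6,fy=6,interpolation=2),alpha=1.5))
E
```

```text
[0.54699857 0.05563718 0.08787162] [3.14132517e+00 2.07346431e-03 3.05572817e+00] [ 4.61194421  0.71433362 -2.68515395] 0.029621887434885166
```

View pics/c6s.png

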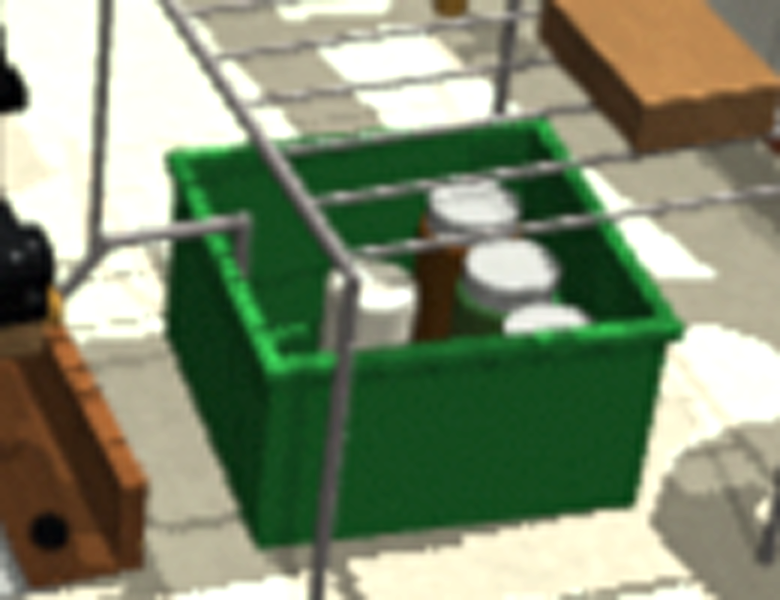

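Call:
move_arm(
  targets=[
    [[0.2,-3,0.5,0,0,0,0],[0.2,-7,0.5,0,0,0,0],[0.2,-11,1,0,0,0,0],[0.2,-15,1.5,0,0,0,0],[0.2,-19,1.5,0,0,0,0],[0.2,-23,2,0,0,0,0],[0.2,-27,2.5,0,0,0,0],[0.2,-31,2.5,0,0,0,0],[0.2,-35,3,0,0,0,0],[0.2,-39,3.5,0,0,0,0],[0.2,-42,3.5,0,0,0,0],[0.2,-45,4,0,0,0,0]],
  ],
)

```text
time_s: 12.82
tool_pos: [0.5011, 0.0597, 0.0877]
tcp_rot: [3.141, 0.0, 3.056]
force: [5.2, 0.6, -2.0]
finger_gap: 0.0295
```

```bash
python3 - <<'E'
from h import *
s=status.state(); print(s['tool_pos'],s['tcp_rot'],s['force'],s['finger_gap'])
for n in ['side','top']:
    im,K,R,t=grab(n,n+'7.png')
a=cv2.imread('pics/side7.png')[90:240,220:420];b=cv2.imread('pics/top7.png')[15:215,170:340]
cv2.imwrite('pics/c7s.png',cv2.convertScaleAbs(cv2.resize(a,None,fx=4,fy=4,interpolation=2),alpha=1.5));cv2.imwrite('pics/c7t.png',cv2.convertScaleAbs(cv2.resize(b,None,fx=3,fy=3,interpolation=2),alpha=1.6))
E
```

```text
[0.50108157 0.05967569 0.08767837] [3.14146807e+00 4.16509890e-04 3.05579700e+00] [ 5.17623396  0.57939063 -2.02415453] 0.029500659040091307
```

View pics/c7s.png

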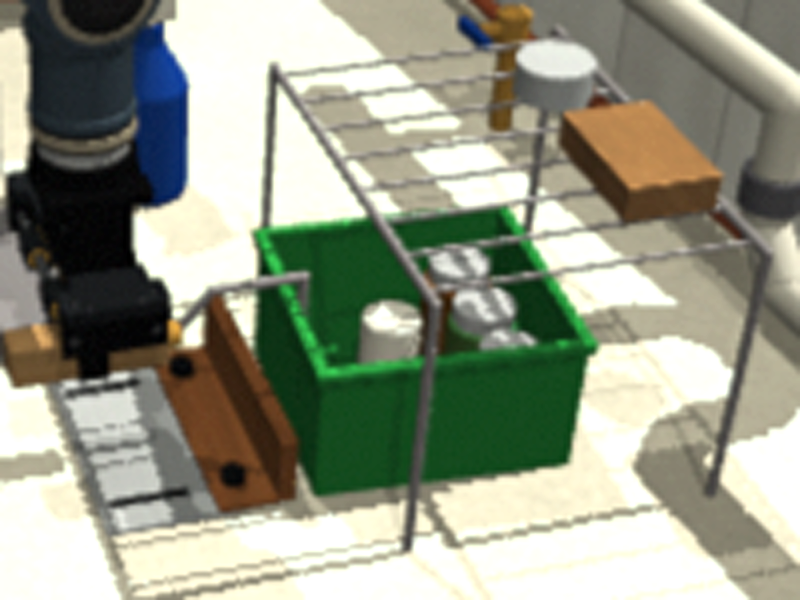

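View pics/c7t.png

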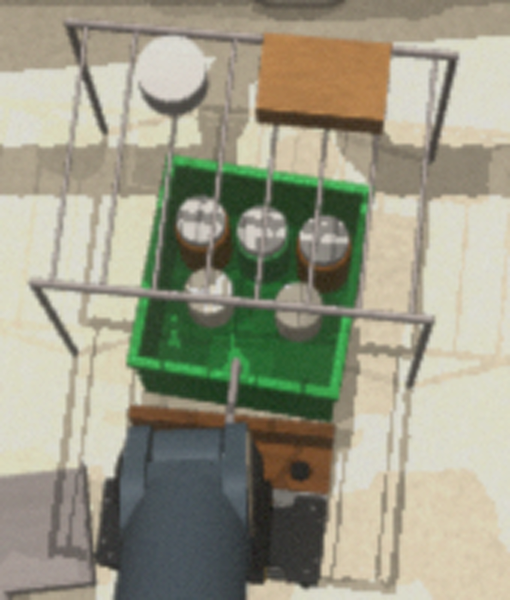

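Call:
move_arm(
  targets=[
    [[0.2,-3,0,0,0,0,0],[0.2,-6,0.5,0,0,0,0],[0.2,-8,0.5,0,0,0,0],[0.2,-10,1,0,0,0,0],[0.2,-12,1,0,0,0,0]],
  ],
)

```text
time_s: 13.55
tool_pos: [0.4893, 0.0607, 0.0877]
tcp_rot: [3.141, 0.001, 3.056]
force: [4.0, -0.5, -2.5]
finger_gap: 0.03
```

Call:
move_arm(
  targets=[
    [[0.2,-1,0,0,0,0,0],[0.2,-2,0,0,0,0,0],[0.2,-3,0.5,0,0,0,0]],
  ],
)

```text
time_s: 13.92
tool_pos: [0.4863, 0.0611, 0.0877]
tcp_rot: [3.141, 0.0, 3.056]
force: [5.6, -1.3, -1.7]
finger_gap: 0.0297
```

Call:
move_arm(
  targets=[
    [[0.2,-1,0,0,0,0,0],[0.2,-2,0,0,0,0,0],[0.2,-3,0.5,0,0,0,0]],
  ],
)

```text
time_s: 14.3
tool_pos: [0.4839, 0.0615, 0.0878]
tcp_rot: [3.141, 0.002, 3.055]
force: [6.0, -0.6, -3.2]
finger_gap: 0.0297
```

Call:
move_arm(
  targets=[
    [[0.2,-1,0,0,0,0,0],[0.2,-2,0,0,0,0,0]],
  ],
)

```text
time_s: 14.55
tool_pos: [0.4819, 0.0617, 0.0878]
tcp_rot: [3.141, 0.002, 3.056]
force: [5.9, -0.5, -2.4]
finger_gap: 0.0298
```

Call:
move_arm(
  targets=[
    [[0.2,-1,0,0,0,0,0],[0.2,-2,0,0,0,0,0]],
  ],
)

```text
time_s: 14.8
tool_pos: [0.4799, 0.0618, 0.0878]
tcp_rot: [3.141, 0.002, 3.056]
force: [6.6, 0.5, -2.6]
finger_gap: 0.0296
```

Call:
move_arm(
  targets=[
    [[0.2,-1,0,0,0,0,0],[0.2,-1,0,0,0,0,0]],
  ],
)

```text
time_s: 15.05
tool_pos: [0.4795, 0.0619, 0.0879]
tcp_rot: [3.141, 0.003, 3.056]
force: [7.5, 0.2, -3.4]
finger_gap: 0.03
```

```bash
python3 - <<'E'
from h import *
s=status.state(); print(s['tool_pos'],s['tcp_rot'],s['force'],s['finger_gap'])
for n in ['side','top']:
    im,K,R,t=grab(n,n+'8.png')
a=cv2.imread('pics/side8.png')[130:220,250:370];b=cv2.imread('pics/top8.png')[15:215,170:340]
cv2.imwrite('pics/c8s.png',cv2.convertScaleAbs(cv2.resize(a,None,fx=6,fy=6,interpolation=2),alpha=1.5));cv2.imwrite('pics/c8t.png',cv2.convertScaleAbs(cv2.resize(b,None,fx=3,fy=3,interpolation=2),alpha=1.6))
print(status.state()['force'])
E
```

```text
[0.47946412 0.0619002  0.08791405] [3.14104951e+00 2.84635589e-03 3.05630940e+00] [ 7.47713583  0.22603502 -3.38788978] 0.030018671245443867
[ 6.77351005 -0.55137801 -3.05620277]
```

View pics/c8s.png

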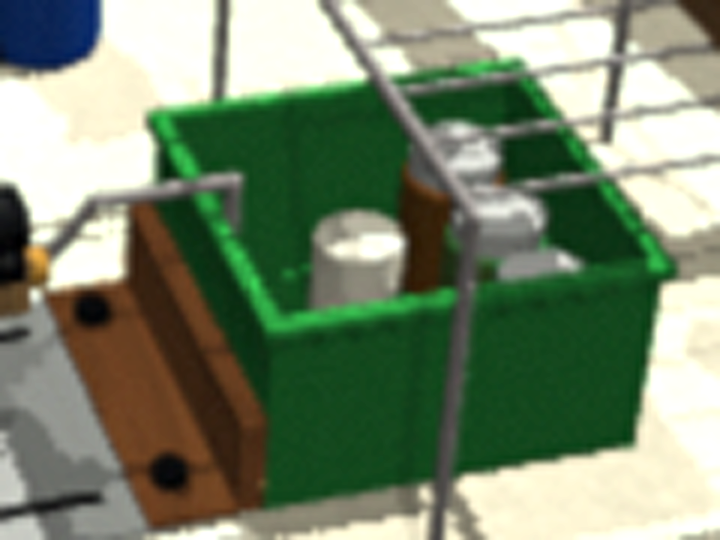

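View pics/c8t.png

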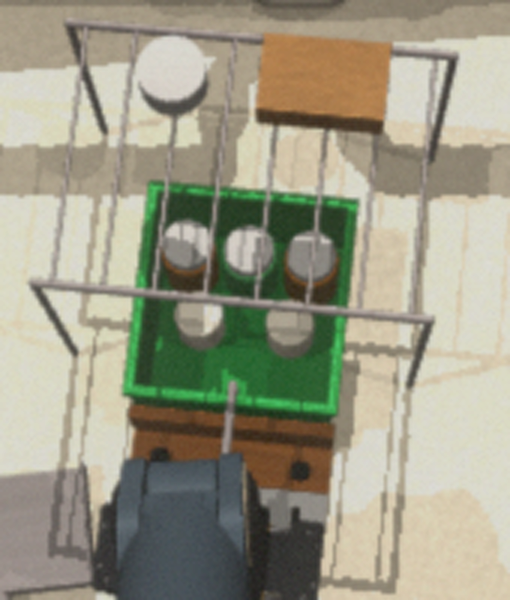

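Call:
move_arm(
  targets=[
    [[0.2,-0.5,0,0,0,0,0],[0.2,-0.5,0,0,0,0,0]],
  ],
)

```text
time_s: 15.4
tool_pos: [0.4795, 0.0619, 0.088]
tcp_rot: [3.141, 0.004, 3.056]
force: [8.2, -0.4, -3.4]
finger_gap: 0.0296
```

Call:
move_arm(
  targets=[
    [[0.2,-0.5,0,0,0,0,0],[0.2,-0.5,0,0,0,0,0]],
  ],
)

```text
time_s: 15.65
tool_pos: [0.4794, 0.0619, 0.0881]
tcp_rot: [3.141, 0.005, 3.056]
force: [9.1, -0.1, -4.6]
finger_gap: 0.0299
```

Call:
move_arm(
  targets=[
    [[0.2,-0.5,0,0,0,0,0],[0.2,-0.5,0,0,0,0,0],[0.2,-0.5,0,0,0,0,0],[0.2,-0.5,0,0,0,0,0]],
  ],
)

```text
time_s: 16.15
tool_pos: [0.4794, 0.0619, 0.0882]
tcp_rot: [3.141, 0.006, 3.056]
force: [10.0, -0.9, -4.5]
finger_gap: 0.0295
```

Call:
move_arm(
  targets=[
    [[0.2,0,0,0,0,0,0],[0.2,0,0,0,0,0,0],[0.2,0,0,0,0,0,0],[0.2,0,0,0,0,0,0]],
  ],
)

```text
time_s: 16.65
tool_pos: [0.4794, 0.0619, 0.0882]
tcp_rot: [3.141, 0.006, 3.056]
force: [10.0, -0.7, -4.5]
finger_gap: 0.0298
```

Call:
move_arm(
  targets=[
    [[0.2,0,0,0,0,0,0],[0.2,0,0,0,0,0,0],[0.2,0,0,0,0,0,0],[0.2,0,0,0,0,0,0]],
  ],
)

```text
time_s: 17.15
tool_pos: [0.4794, 0.0618, 0.0882]
tcp_rot: [3.141, 0.006, 3.056]
force: [10.6, 0.3, -4.9]
finger_gap: 0.0296
```

```bash
python3 - <<'E'
from h import *
F=[]
for n in range(4):
    F.append(status.state()['force'].round(1)); im,K,R,t=grab('top','top9.png')
print(F,status.state()['tool_pos'])
grab('side','side9.png')
a=cv2.imread('pics/side9.png')[130:220,250:370];b=cv2.imread('pics/top9.png')[15:215,170:340]
cv2.imwrite('pics/c9s.png',cv2.convertScaleAbs(cv2.resize(a,None,fx=6,fy=6,interpolation=2),alpha=1.5));cv2.imwrite('pics/c9t.png',cv2.convertScaleAbs(cv2.resize(b,None,fx=3,fy=3,interpolation=2),alpha=1.6))
E
```

```text
[array([10.6,  0.3, -4.9]), array([11.3, -0.9, -4.3]), array([10.4, -0. , -4.9]), array([10.9,  0.4, -4.8])] [0.47941351 0.06187872 0.08819736]
```

View pics/c9s.png

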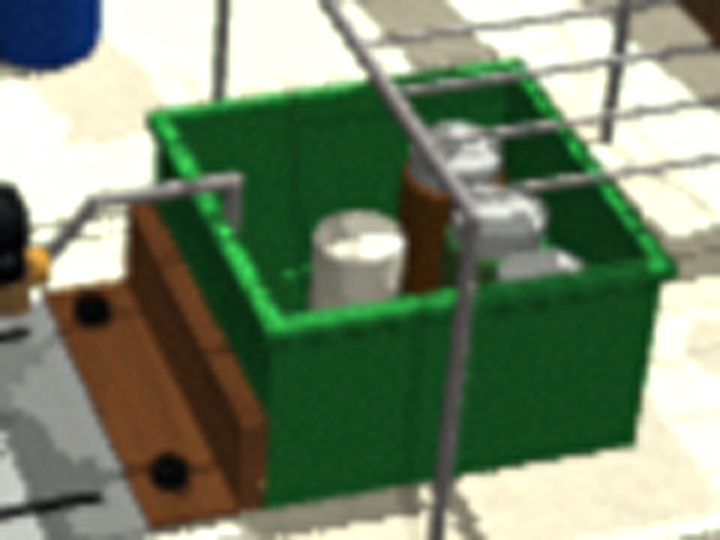

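View pics/c9t.png

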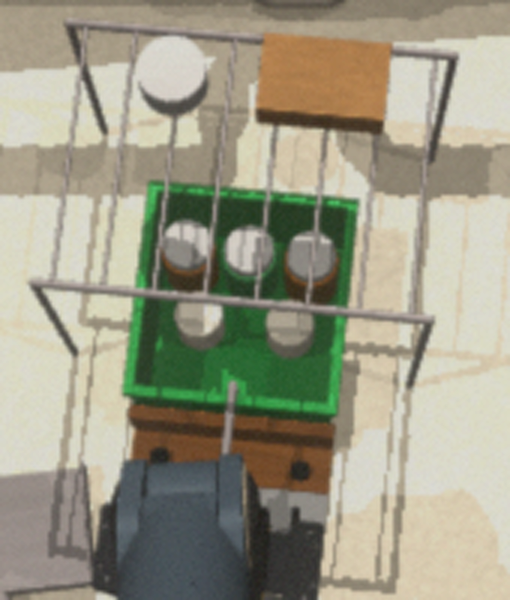

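```bash
python3 - <<'E'
from h import *
T=load('top');S=load('side')
im=cv2.imread('pics/top9.png');hsv=cv2.cvtColor(im,cv2.COLOR_BGR2HSV)
u=lambda p:((np.array(p)+.5)/3-.5)+np.array((170,15))
L=[onplane(u(p),.115,*T) for p in [(152,182),(358,200),(337,413),(124,396)]]
for i in range(4):
    d=L[(i+1)%4]-L[i];print(L[i].round(4),np.linalg.norm(d).round(3),np.arctan2(d[1],d[0]).round(3))
u=lambda p:((np.array(p)+.5)/6-.5)+np.array((250,130))
L=[onplane(u(p),.115,*S) for p in [(150,113),(520,62),(675,268),(278,330)]]
for i in range(4):
    d=L[(i+1)%4]-L[i];print(L[i].round(4),np.linalg.norm(d).round(3),np.arctan2(d[1],d[0]).round(3))
E
```

```text
[0.8475 0.1264 0.115 ] 0.195 -1.66
[ 0.8301 -0.0682  0.115 ] 0.206 3.051
[ 0.6247 -0.0494  0.115 ] 0.197 1.496
[0.6395 0.1469 0.115 ] 0.209 -0.098
[0.639  0.1452 0.115 ] 0.205 -0.105
[0.8428 0.1239 0.115 ] 0.194 -1.666
[ 0.8243 -0.0696  0.115 ] 0.201 3.04
[ 0.6245 -0.0492  0.115 ] 0.195 1.496
```

Call:
move_arm(
  targets=[
    [[0.2,2,0,0,0,0,0],[0.2,4,0,0,0,0,0],[0.2,7,-0.5,0,0,0,0],[0.2,11,-1,0,0,0,0],[0.2,15,-1,0,0,0,0],[0.2,18,-1.5,0,0,0,0],[0.2,18,-1.5,0,0,0,0],[0.2,18,-1.5,0,0,0,0]],
  ],
)

```text
time_s: 18.4
tool_pos: [0.4944, 0.0601, 0.0875]
tcp_rot: [3.142, -0.0, 3.056]
force: [-1.4, -0.3, -1.5]
finger_gap: 0.0299
```

Call:
move_arm(
  targets=[
    [[0.2,0,0,8,0,0,0],[0.2,0,0,20,0,0,0],[0.2,0,0,36,0,0,0],[0.2,0,0,50,0,0,0],[0.2,0,0,58,0,0,0],[0.2,0,0,60,0,0,0],[0.2,0,0,60,0,0,0]],
  ],
)

```text
time_s: 19.27
tool_pos: [0.4944, 0.0602, 0.1474]
tcp_rot: [-3.142, -0.0, 3.056]
force: [-0.7, -0.2, -1.4]
finger_gap: 0.0292
```

```bash
python3 - <<'E'
from h import *
s=status.state(); print(s['tool_pos'],s['tcp_rot'],s['force'],s['finger_gap'])
for n in ['side','top']:
    im,K,R,t=grab(n,n+'10.png')
a=cv2.imread('pics/side10.png')[110:230,240:400]
cv2.imwrite('pics/c10s.png',cv2.convertScaleAbs(cv2.resize(a,None,fx=5,fy=5,interpolation=2),alpha=1.5))
E
```

```text
[0.49437101 0.06018562 0.14743758] [-3.14155707e+00 -4.45978634e-04  3.05588827e+00] [-0.71469729 -0.18489039 -1.39240067] 0.02922821066541503
```

View pics/c10s.png

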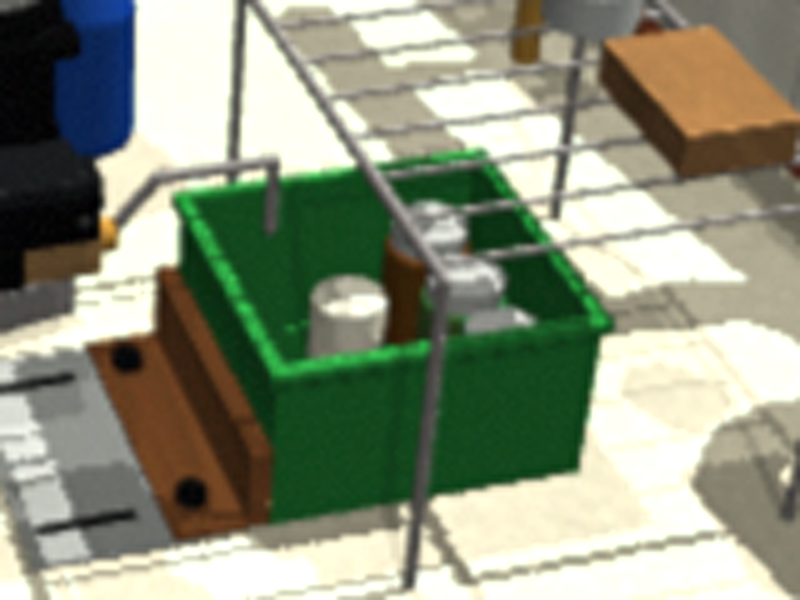

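Call:
move_arm(
  targets=[
    [[0.2,-12,1,2,0,0,0],[0.2,-24,0,3,0,0,0],[0.2,-26,-25,3,0,0,0],[0.2,-26,-65,3,0,0,0],[0.2,-26,-110,3,0,0,0],[0.2,-26,-155,3,0,0,0],[0.2,-26,-200,3,0,0,0],[0.2,-24,-245,3,0,0,-0.005],[0.2,-21,-290,3,0,0,-0.017],[0.2,-18,-325,3,0,0,-0.017],[0.2,-18,-343,3,0,0,-0.017],[0.2,-18,-348,3,0,0,-0.017]],
  ],
)

```text
time_s: 20.88
tool_pos: [0.4759, -0.2879, 0.1504]
tcp_rot: [3.141, -0.001, 3.038]
force: [-0.6, -0.4, -2.0]
finger_gap: 0.0298
```

Call:
move_arm(
  targets=[
    [[0.2,0,0,0,0,0,0],[0.2,0,0,0,0,0,0],[0.2,0,0,0,0,0,0]],
  ],
)

```text
time_s: 21.25
tool_pos: [0.4768, -0.2867, 0.1506]
tcp_rot: [3.141, -0.0, 3.04]
force: [1.0, 0.1, -2.0]
finger_gap: 0.0301
```

```bash
python3 - <<'E'
from h import *
s=status.state(); p=s['tool_pos']; S=load('side')
y=s['tcp_rot'][2]-np.pi
q=p+.165*np.array([np.cos(y),np.sin(y),0])
for dz in (-.0026,.0434,.0474): print(dz,proj(q+[0,0,dz],*S).round(1))
im,*_=grab('side','side11.png');cv2.imwrite('pics/cc11.png',cv2.resize(cv2.convertScaleAbs(im[200:260,250:370],alpha=1.5),None,fx=6,fy=6,interpolation=2))
E
```

```text
-0.0026 [346.6 232. ]
0.0434 [348.9 217.4]
0.0474 [349.1 216.1]
```

View pics/cc11.png

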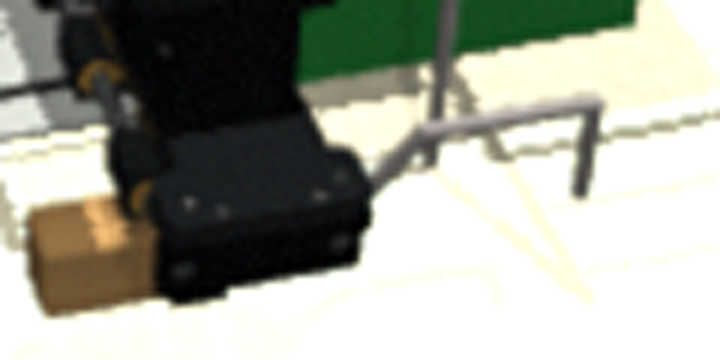

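Call:
move_arm(
  targets=[
    [[0.2,0,-1,-30,0,0,0],[0.2,0,-1,-70,0,0,0],[0.2,0,-1,-105,0,0,0],[0.2,0,-1,-122,0,0,0],[0.2,0,-1,-128,0,0,0],[0.2,0,-1,-128,0,0,0],[0.2,0,-1,-128,0,0,0]],
  ],
)

```text
time_s: 22.18
tool_pos: [0.4774, -0.2893, 0.0237]
tcp_rot: [-3.141, 0.002, 3.039]
force: [0.5, -0.7, -2.1]
finger_gap: 0.0299
```

Call:
move_arm(
  targets=[
    [[0.2,0,0,-3,0,0,0],[0.2,0,0,-6,0,0,0],[0.2,0,0,-8,0,0,0],[0.2,0,0,-9,0,0,0],[0.2,0,0,-10,0,0,0]],
  ],
)

```text
time_s: 22.8
tool_pos: [0.4766, -0.2888, 0.0125]
tcp_rot: [3.142, -0.0, 3.039]
force: [0.6, -0.5, -1.9]
finger_gap: 0.0296
```

Call:
move_arm(
  targets=[
    [[0.2,0,0,-1,0,0,0],[0.2,0,0,-2,0,0,0],[0.2,0,0,-2.5,0,0,0],[0.2,0,0,-2.5,0,0,0]],
  ],
)

```text
time_s: 23.3
tool_pos: [0.4766, -0.2888, 0.01]
tcp_rot: [3.142, -0.0, 3.039]
force: [-0.3, 0.4, -1.8]
finger_gap: 0.0298
```

Call:
move_arm(
  targets=[
    [[0.2,0,0,-0.5,0,0,0],[0.2,0,0,-0.5,0,0,0]],
  ],
)

```text
time_s: 23.55
tool_pos: [0.4766, -0.2889, 0.0096]
tcp_rot: [3.142, 0.0, 3.039]
force: [-0.4, -0.6, -1.2]
finger_gap: 0.0297
```

Call:
move_arm(
  targets=[
    [[0.2,0,0,-0.5,0,0,0],[0.2,0,0,-0.5,0,0,0],[0.2,0,0,-0.5,0,0,0]],
  ],
)

```text
time_s: 23.92
tool_pos: [0.4766, -0.2888, 0.0095]
tcp_rot: [3.141, 0.0, 3.039]
force: [-2.0, 1.5, 6.1]
finger_gap: 0.0298
```

Call:
move_arm(
  targets=[
    [[0.2,0,0,-0.5,0,0,0],[0.2,0,0,-0.5,0,0,0],[0.2,0,0,-0.5,0,0,0]],
  ],
)

```text
time_s: 24.3
tool_pos: [0.4766, -0.2889, 0.0095]
tcp_rot: [3.141, 0.0, 3.039]
force: [-2.6, 1.4, 9.8]
finger_gap: 0.0298
```

Touched down. I'll ease the load off and release.

Call:
move_arm(
  targets=[
    [[0.2,0,0,0.7,0,0,0],[0.2,0,0,0.7,0,0,0],[0.45,0,0,0.7,0,0,0],[0.6,0,0,0.7,0,0,0],[0.8,0,0,0.7,0,0,0],[0.9,0,0,0.7,0,0,0],[0.9,0,0,0.7,0,0,0],[0.9,0,0,0.7,0,0,0]],
  ],
)

```text
time_s: 25.3
tool_pos: [0.4766, -0.2888, 0.0093]
tcp_rot: [3.142, 0.0, 3.039]
force: [-0.8, -0.2, -0.3]
finger_gap: 0.0758
```

Call:
move_arm(
  targets=[
    [[0.9,0,0,10,0,0,0],[0.9,0,0,30,0,0,0],[0.9,0,0,70,0,0,0],[0.9,0,0,120,0,0,0],[0.9,-10,40,160,0,0,0],[0.9,-20,100,190,0,0,0],[0.9,-20,150,200,0,0,0],[0.9,-20,150,200,0,0,0],[0.9,-20,150,200,0,0,0]],
  ],
)

```text
time_s: 26.42
tool_pos: [0.4565, -0.1393, 0.2097]
tcp_rot: [-3.141, 0.001, 3.039]
force: [0.4, 0.2, 0.1]
finger_gap: 0.0787
```

```bash
python3 - <<'E'
from h import *
s=status.state(); print(s['time_s'],s['tool_pos'],s['force'],s['finger_gap'])
for n in ['side','top']: grab(n,n+'12.png')
cv2.imwrite('pics/c12s.png',cv2.convertScaleAbs(cv2.resize(cv2.imread('pics/side12.png')[120:320,220:420],None,fx=3,fy=3,interpolation=2),alpha=1.5))
cv2.imwrite('pics/c12t.png',cv2.convertScaleAbs(cv2.resize(cv2.imread('pics/top12.png')[15:250,170:455],None,fx=2.5,fy=2.5,interpolation=2),alpha=1.5))
E
```

```text
26.425 [ 0.45649519 -0.13933867  0.20973252] [0.40342733 0.20194405 0.0973791 ] 0.07865389555162458
```

View pics/c12s.png

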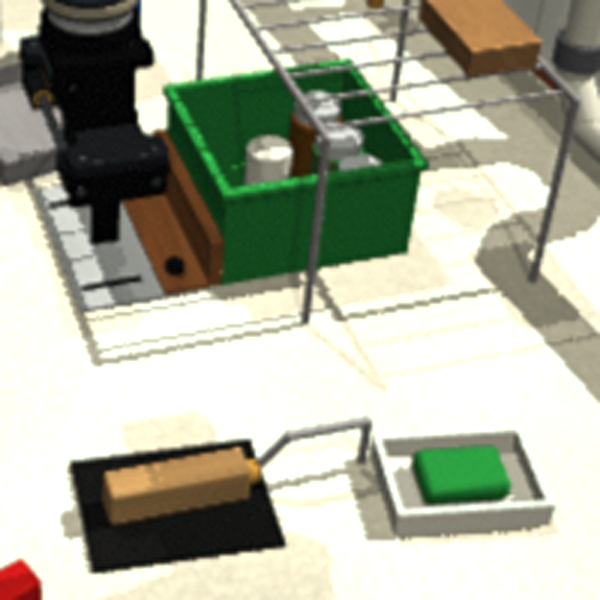

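View pics/c12t.png

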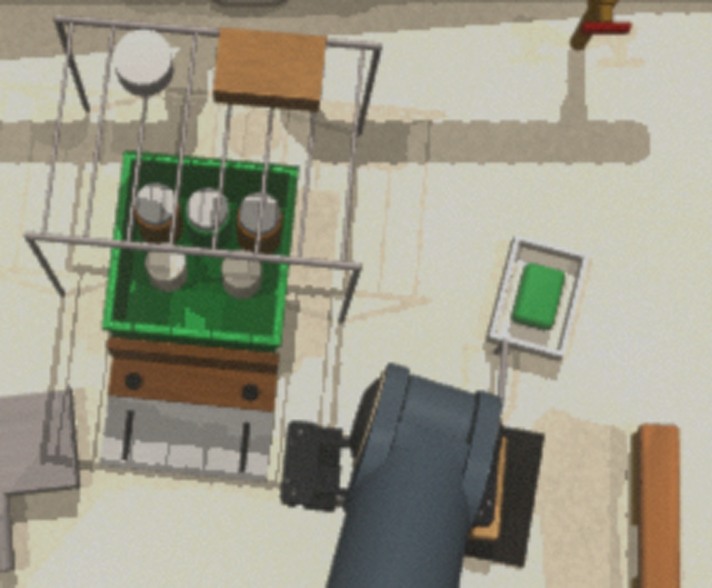

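The pictures show the hook standing on its mat as at the start, the crate square on the rail, and everything else in place. I'm handing it in.

```bash
python3 -c "
from rig import arm; print(arm.close_job())"
```

```text
the job is handed in; nothing more can be done
None
```

The crate is square against the wooden stop rail and the pull hook is back on its mat. I handed the job in at about 26 s of the 72 s allowed.

- **Pull:** I lowered the prong about 30 mm behind the crate's front lip and dragged the crate straight out at about 4–7 N. It stopped against the rail, and I held it there for over a second at 10–11 N. The highest wrist force I read was about 12 N in total, but I only read it between moves, not continuously.
- **Crate:** Measured in both cameras while it was being held, the crate's sides averaged about -0.09 rad. The rail and rack read about -0.09 rad too, so it is square to within what the cameras can resolve. The last pictures show it still on the rail after unhooking.
- **Hook:** It stands on the flat underside of its handle, with the prong free of the soap dish. I lowered it in 0.5 mm steps. The touch-down force reached about 10 N, a bit firmer than needed, and I eased it off before letting go.
- **Surroundings:** The rack, the things on it, the soap dish, the brush and the dustpan look unmoved in the last pictures, and nothing passed near the red look-alike, spray bottle or tin. No checks failed or disagreed beyond a few millimetres between the two cameras.

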